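Third hand at the picture-framing jig

ROBOT

A 7-joint arm with a two-finger parallel gripper is mounted at the origin on the work surface. World frame = base frame: x ahead of the robot, y to its left, z up, the work surface at z = 0. Lengths are in m, angles in rad, forces in N, time in s.
With the tool pointing down it reaches from about 0.4 to 0.85 m from the base axis. Payload 10.4 kg.
Tool frame: the origin (TCP) lies at the very end of the fingers, on their centre line; the grasp point (between the pads) lies behind it (env.pinch_z is the z of the grasp point in the tool frame, in m); z points along the fingers, y is the line along which they close (so a half turn about z gives the same grasp; the last joint's range is limited). The gripper opens to 85 mm and grips with 20 to 120 N. Pads are 22 mm wide; open, the fingers measure 114 mm over their backs; the gripper's body (76 mm by 85 mm) begins 54 mm behind the grasp point. The pads swing forward as they close: fully open they stand 13 mm farther back than shut.
Start: joints at [-0.023, 0.332, -0.065, 1.46, 0.022, 1.35, -0.088], TCP at [0.625, 0, 0.231] pointing down, gripper open.
Joint ranges: [-2.6, 2.6], [-0.5, 2.12], [-1.47, 1.34], [0.16, 2.42], [-1.27, 4.41], [0.06, 2.06], [-2.6, 2.6]. Speed limits (rad/s): [2.22, 2.22, 2.79, 2.79, 3.14, 3.14, 3.14].

INTERFACE

Orientations are given as a unit quaternion [x, y, z, w].
In Python, from station import env, claw, planner, optics gives the robot as it stands. Calls block until the motion is done:
- env.move_to(position, orientation): joint-space move of the TCP to a pose.
- env.move_linear(position, ori=None, v=0.15): straight line of the TCP; ori=None keeps the orientation; v is the mean speed in m/s.
- env.move_joints(angles): joint-space move.
- claw.move_gripper(opening, grasp_force=None): finger opening in m; grasp_force is the grip in N (None keeps the last); returns when the fingers have stopped.
- env.dwell(seconds).
- planner.solve_ik(position, orientation): joint angles nearest the present ones, or None.
- env.read_state(): the state.
- optics.camera(name): name is "scene" or "side" or "wrist"; returns the picture (480x640x3 uint8, blue, green, red); there is no depth.
- optics.camera_model(name): a dict with "intrinsics" (3x3 intrinsics, pixels), "position" and "orientation" of the camera in the world. Camera axes: x right, y up, looking along -z (the intrinsics and any distortion apply to the point x, -y, -z); pixel columns grow to the right and rows downward; lengths in m; the calibration is good to about 2 mm. A picture is of the moment at which its call begins: read the wrist's pose just before it. camera_model takes no time and is no camera call; for the wrist camera it gives the pose at the moment of the call.
A pose or a line that the arm cannot do raises env.MotionError and nothing moves.
- env.hand_in(): hands the job in; it is judged then, once.
The state is a dict: "clock": time; "joint_pos": joint angles; "qvel": joint speeds; "joint_efforts": joint torques, N m; "position": TCP position; "orientation": TCP orientation; "contact_force": force on the tool from outside, world axes, zero at the start; "wrist_torque": the same for the moment, N m; "opening": finger opening in m; "finger_force": force on a finger pad.
Only numpy, scipy, OpenCV 4.12 (cv2) and the standard library are available. Lean on these libraries where they do the work, as an engineer would, in place of code of your own. Each camera call takes 0.05 s, during which the arm holds its last target. There are 200 camera calls.

TASK

Slide the carriage with the oak picture frame along its rail until it clicks home in the station in front of the sprung backstop, so that carriage and backstop are centred on each other. Then push the frame square against the backstop's wooden pad with a steady 10 N or so (the pad gives way about 10 mm), and finish while still holding it pressed like that with the fingers, so that I can drive in the backing points; never shove hard, keep the frame lying flat on the carriage, and leave everything else on the desk and jig where it is.

Things in the scene. Friction and masses are not known exactly. Their poses are not given: they have to be found in the camera images.
- frame: oak picture frame, loose, face down on the carriage, 130 (x) x 180 (y) x 25 mm, sides 18 mm wide, backing board 10 mm below the top, about 0.35 kg. Origin: centre of its underside, 34 mm above the desk; x points across the rail to the backstop's side. Carriage ribs 3 mm off its short ends let it slide only in x. Its near face (x = -65 mm) overhangs the plate by 30 mm (12 when pressed)
- stop: grey backstop block, 45 x 110 mm, 50 mm high, fixed on the jig board's far edge at the left or right station (differs between starts). Origin on the board (12 mm above the desk) on the block's centre line, 5 mm before its near face; x points across the rail away from the robot (pressing direction), y along the rail to the robot's left
- pad (a joint): travel of the dark wooden pad on the backstop's front: 0 m free, grows as it is pushed in along the backstop's x; plain spring of 1000 N/m (1 N per mm, no preload), hard end at 0.018 m. The frame presses on the pad with 1000 x this value in N
- pad_face (a point): centre of the pad's near face (pad 90 mm wide, 26 mm high, its face centre 46 mm above the desk). With the carriage at the station there are about 10 to 20 mm between the frame's far long side and the free pad
- carriage: aluminium plate 102 x 310 x 8 mm sliding on the rail along y, top 34 mm above the desk, board top 12 mm above the desk. Origin: middle of its length, on its underside. Sprung ball detents 100 mm left and right of the rail's middle, one in front of the backstop: about 5 N to get in or out (2 N friction elsewhere), drawing it in from within 4 mm; the rail ends 30 mm beyond each
- carriage_mid (a point): point on the top of the carriage plate, in the middle of its length (and of the two ribs); at the right station its y in the backstop's frame is 0
- carriage_knob (a point): top of the upright round wooden knob on the carriage, 24 mm in diameter, standing 45 mm above the carriage plate (top 79 mm above the desk), 140 mm from the carriage's middle towards the rail's +y end, its side 27 mm beyond the rib (rib top 48 mm above the desk); grip it from above across the rail, or push it sideways to slide the carriage
- tray: open steel tray with framing points, 60 x 100 x 28 mm, fixed at the other station on the jig board; origin: centre of its underside; not needed
- tape_roll: roll of clear tape, 64 mm across, 19 mm high, lying on the jig board (moves with the jig between starts); leave it alone
- glue_jar: small glass jar, 38 mm across, 55 mm high, standing on the jig board's far edge between backstop and tray; leave it alone
- screwdriver: black-handled screwdriver, 170 mm long, lying on the desk; leave it alone
- pin_hammer: small hammer lying on the desk; leave it alone
- pencil_cup: white cup, 76 mm across, 95 mm high, on the desk; leave it alone

How it is judged:
By the outcome, as a careful person would: the job done as asked, in the order asked, and still so for the second after the job is handed in, while the arm keeps its last pose, push and grip.
It also fails if it takes over 51 s, if anything falls off the work surface, if the arm or the gripper's body presses on something with over 40 N, if the wrist force passes 120 N, or if a joint passes its speed limit or range.

## Working session

There is one attempt and no reset: what is moved stays moved. The work goes in short steps, each a Python script; the robot and the scene stay as the last script left them, time stands still between calls to the robot, and variables do not carry over. Pictures are saved under pics/ and viewed, at most 10 in all, crops included, and the job is handed in when it is done.

```bash
ls; mkdir -p pics; python3 - <<'E'
from station import env, claw, planner, optics
import cv2
for n in ("scene","side"):
    cv2.imwrite(f"pics/{n}0.png",optics.camera(n)); m=optics.camera_model(n); print(n,m)
s=env.read_state(); print(s, env.pinch_z)
E
```

```text
pics
scene {'intrinsics': array([[624.93100796,   0.        , 313.04140906],
       [  0.        , 624.93100796, 250.84258283],
       [  0.        ,   0.        ,   1.        ]]), 'position': array([1.54102591, 0.66270939, 1.0556797 ]), 'orientation': array([0.18937413, 0.37415874, 0.79854141, 0.4318267 ])}
side {'intrinsics': array([[453.74764926,   0.        , 318.49198937],
       [  0.        , 453.74764926, 242.88017925],
       [  0.        ,   0.        ,   1.        ]]), 'position': array([-0.14469422, -0.70897909,  0.68693707]), 'orientation': array([ 0.46040937, -0.18672527, -0.34867513,  0.79472168])}
{'clock': 0.1, 'joint_pos': array([-0.02261474,  0.33279493, -0.06470872,  1.46084418,  0.02163287,
        1.34990633, -0.08848353]), 'qvel': array([ 0.00044785, -0.00166742, -0.00023021, -0.00222046,  0.00207564,
       -0.00133387, -0.00021154]), 'joint_efforts': array([ 9.25707973e-04, -6.26745987e+01,  4.87730233e-02, -3.92438293e+01,
        1.62844139e-02,  6.89412060e-03, -5.92459219e-05]), 'position': array([6.24668509e-01, 5.23394480e-07, 2.30610390e-01]), 'orientation': array([ 7.07083446e-01,  7.07129837e-01, -4.73554089e-04, -4.12684320e-04]), 'contact_force': array([0.22926123, 0.09947394, 0.35624091]), 'wrist_torque': array([ 0.02994654,  0.03580719, -0.04446581]), 'finger_force': 0.0, 'opening': 0.08520894407374621} -0.0187
```

View pics/scene0.png

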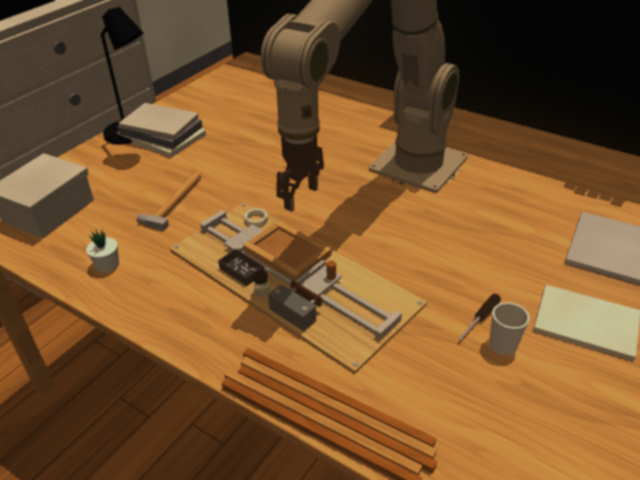

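View pics/side0.png

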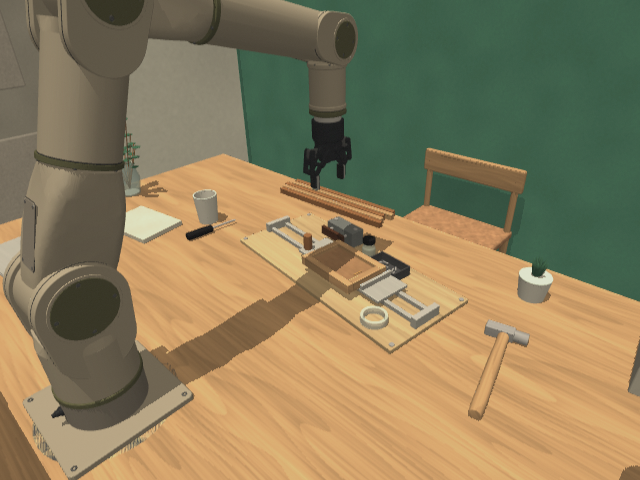

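Scene view: backstop at about (293,305), knob at (331,265), tray (240,266) and jar (261,280). In the side view the knob top is at (308,235) and the backstop at (345,230). The knob is on the carriage's +y side and the backstop at the left (+y) station, so the carriage has to go towards +y. Next, wrist views.

```bash
cat > h.py <<'E'
import numpy as np, cv2
from scipy.spatial.transform import Rotation as R
def ray(m,u,v):
    d=np.linalg.inv(m["intrinsics"])@[u,v,1.]; d=R.from_quat(m["orientation"]).apply([d[0],-d[1],-d[2]])
    return np.array(m["position"]),d/np.linalg.norm(d)
def tri(obs):
    A=0;b=0
    for m,u,v in obs:
        o,d=ray(m,u,v);P=np.eye(3)-np.outer(d,d);A=A+P;b=b+P@o
    x=np.linalg.solve(A,b)
    return x,[float(np.linalg.norm(np.cross(x-ray(*o)[0],ray(*o)[1]))) for o in obs]
def atz(m,u,v,z):
    o,d=ray(m,u,v); return o+d*(z-o[2])/d[2]
E
python3 - <<'E'
from station import env, claw, planner, optics
from h import *
import pickle
sc,si=[optics.camera_model(n) for n in("scene","side")]
print("knob",tri([(sc,331,264),(si,308,235)]))
q=env.read_state()["orientation"]
ms=[]
for i,p in enumerate([(0.5,0.0,0.36),(0.5,0.14,0.36)]):
    env.move_to(p,q); env.dwell(.2); m=optics.camera_model("wrist"); im=optics.camera("wrist")
    cv2.imwrite(f"pics/w{i}.png",im); ms.append(m); print(m["position"],R.from_quat(m["orientation"]).as_matrix()[:,2],m.get("distortion"),list(m))
pickle.dump(ms,open("ms.pkl","wb")); print(env.read_state()["clock"])
E
```

```text
knob (array([0.61295402, 0.06873878, 0.0757828 ]), [0.0005072472370675235, 0.000507247237067282])
[0.50176555 0.08248169 0.50064554] [0.00497936 0.32283513 0.94644212] None ['intrinsics', 'position', 'orientation']
[0.5015103  0.22134385 0.50236417] [0.00284084 0.32295398 0.94641041] None ['intrinsics', 'position', 'orientation']
1.9667
```

View pics/w0.png

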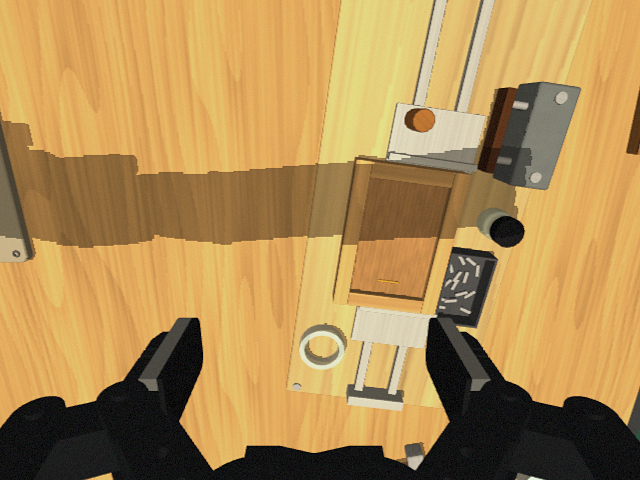

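View pics/w1.png

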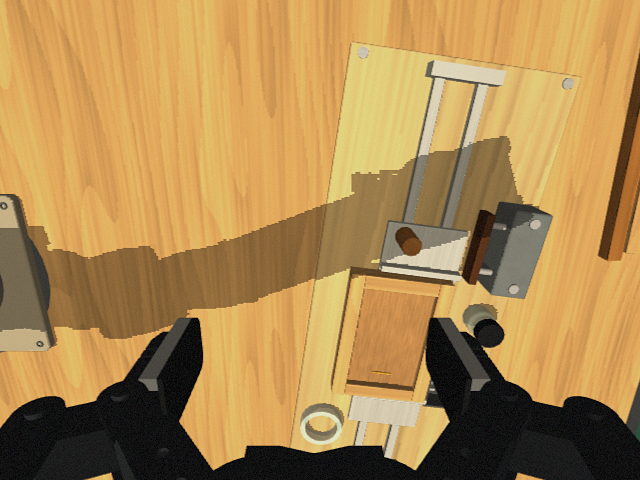

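Both wrist views show the knob (w0 (424,120), w1 (412,243)), the backstop block at right with its pad to the left of it, and the jig yawed slightly clockwise. I'll enlarge both.

```bash
python3 - <<'E'
import cv2
a=cv2.imread("pics/w0.png")[75:220,340:600]; cv2.imwrite("pics/c0.png",cv2.resize(a,None,fx=3,fy=3,interpolation=cv2.INTER_CUBIC))
a=cv2.imread("pics/w1.png")[190:390,330:560]; cv2.imwrite("pics/c1.png",cv2.resize(a,None,fx=3,fy=3,interpolation=cv2.INTER_CUBIC))
E
```

```text
(no output)
```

View pics/c0.png

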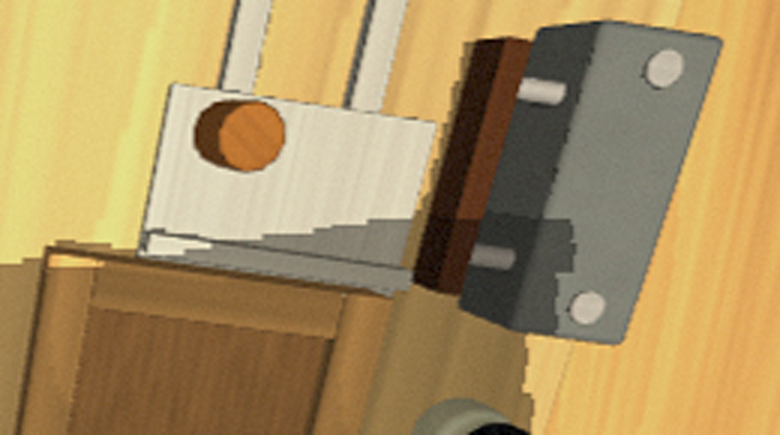

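View pics/c1.png

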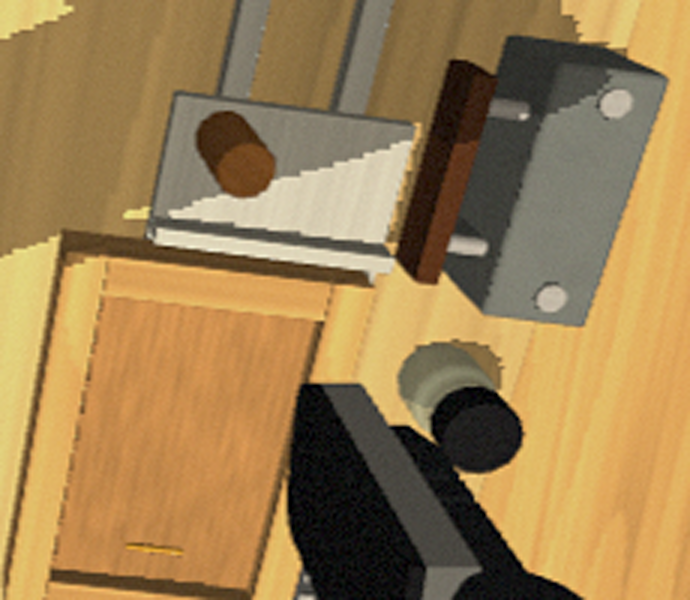

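Crops (px): knob top c0 (252,136), c1 (246,170); plate's far corners c0 (172,85),(436,123), c1 (175,93),(415,126); block top corners and screws are readable in both.

```bash
python3 - <<'E'
from h import *
import pickle
ms=pickle.load(open("ms.pkl","rb"))
P={"knob":((252,136),(246,170)),"plL":((172,85),(175,93)),"plR":((436,123),(415,126)),
"bNL":((606,21),(567,62)),"bFL":((722,41),(665,76)),"bFR":((620,344),(583,325)),"bNR":((515,328),(487,315)),
"s1":((665,68),(617,103)),"s2":((588,307),(551,297))}
X={}
for k,(a,b) in P.items():
    x,e=tri([(ms[0],a[0]/3+340,a[1]/3+75),(ms[1],b[0]/3+330,b[1]/3+190)]); X[k]=x; print(k,x.round(4),np.round(e,4))
f=lambda a,b:np.degrees(np.arctan2(*(X[a]-X[b])[:2]))
print("yaw-ish",f("bNL","bNR"),f("bFL","bFR"),f("s1","s2"), np.linalg.norm(X["bNL"]-X["bNR"]),np.linalg.norm(X["bFL"]-X["bNL"]))
d=X["plR"]-X["plL"]; print("plate",np.degrees(np.arctan2(d[1],d[0])),np.linalg.norm(d))
c=np.mean([X[k] for k in("bNL","bFL","bFR","bNR")],0)
yaw=-np.radians((f("bNL","bNR")+f("bFL","bFR")+f("s1","s2"))/3)
ex=np.array([np.cos(yaw),np.sin(yaw),0]);ey=np.array([-np.sin(yaw),np.cos(yaw),0])
print("yaw",np.degrees(yaw),"centre",c)
for k in X: print(k, ((X[k]-c)@ex).round(4),((X[k]-c)@ey).round(4))
E
```

```text
knob [0.6126 0.0685 0.0774] [0. 0.]
plL [0.5933 0.0853 0.0294] [0.0003 0.0003]
plR [0.6933 0.0717 0.0325] [0. 0.]
bNL [0.7372 0.1061 0.0589] [0.0006 0.0006]
bFL [0.7788 0.0996 0.0566] [0.0005 0.0005]
bFR [ 0.7635 -0.0073  0.0582] [0.0002 0.0002]
bNR [ 7.206e-01 -4.000e-04  6.260e-02] [0.0001 0.0001]
s1 [0.7577 0.0907 0.0629] [0. 0.]
s2 [0.7464 0.0073 0.062 ] [0.0002 0.0002]
yaw-ish 8.853582340675944 8.128840905942054 7.782568619277187 0.10783206544217686 0.042109318225708035
plate -7.732254478403539 0.10097252361474437
yaw -8.254997288631728 centre [0.75002731 0.04948396 0.05908535]
knob -0.1387 -0.0009
plL -0.1603 0.013
plR -0.0594 0.0139
bNL -0.0208 0.0541
bFL 0.0212 0.0538
bFR 0.0215 -0.0543
bNR -0.0219 -0.0536
s1 0.0017 0.0418
s2 0.0024 -0.0422
```

Measurements agree with the given sizes: knob z 77 mm, block 42–43 × 108 mm, plate end 101 mm. Jig yaw is about -8°, and the knob needs about 141 mm of travel along +y. I'll grip the knob and slide.

```bash
cat >> h.py <<'E'
yaw=np.radians(-8.0)
ex=np.array([np.cos(yaw),np.sin(yaw),0]);ey=np.array([-np.sin(yaw),np.cos(yaw),0])
C=np.array([0.7500,0.0495,0])           # backstop block centre
J=lambda x,y,z:C+x*ex+y*ey+np.array([0,0,z])
q0=R.from_quat([np.sqrt(.5),np.sqrt(.5),0,0])
def Q(extra=0): return (R.from_euler("z",yaw+np.radians(extra))*q0).as_quat()
def loc(p): p=np.array(p)-C; return np.array([p@ex,p@ey,p[2]])
def F(s): f=np.array(s["contact_force"]); return np.array([f@ex,f@ey,f[2]]).round(2)
E
python3 - <<'E'
from station import env, claw, planner, optics
from h import *
def rep(t): s=env.read_state(); print(t,round(s["clock"],2),loc(s["position"]).round(4),F(s),round(s["opening"],4),s["finger_force"])
k=np.array([0.6128,0.0686,0])
env.move_to(k+[0,0,.16],Q()); claw.move_gripper(.06)
env.move_linear(k+[0,0,.052],v=.12); rep("down")
claw.move_gripper(0.0,grasp_force=30); rep("grip")
p=np.array(env.read_state()["position"])
for d in (.06,.12,.132,.137,.141):
    env.move_linear(p+ey*d,v=.06 if d<.125 else .03); env.dwell(.15); rep(d)
cv2.imwrite("pics/w2.png",optics.camera("wrist"))
E
```

```text
down 4.34 [-0.1379  0.      0.0529] [-0.7   0.27  0.69] 0.06 0.0
grip 4.76 [-1.395e-01  1.000e-04  5.270e-02] [-7.58 -1.47  8.37] 0.0231 29.387340545654297
0.06 6.07 [-0.1396  0.0604  0.0528] [-3.23  2.83  4.09] 0.0233 29.320301413536072
0.12 7.37 [-0.1396  0.12    0.0528] [-4.96  0.25  5.03] 0.0228 29.44331467151642
0.132 8.07 [-0.1396  0.13    0.0527] [-6.8  -5.15  9.52] 0.0232 29.909967184066772
0.137 8.53 [-0.1396  0.1358  0.0528] [-6.79 -2.93  7.39] 0.0229 29.678410291671753
0.141 8.97 [-0.1397  0.1404  0.0528] [-5.28 -1.72  6.58] 0.0231 29.634669721126556
```

```bash
python3 - <<'E'
from station import env, claw, planner, optics
from h import *
import pickle
def rep(t): s=env.read_state(); print(t,round(s["clock"],2),loc(s["position"]).round(4),F(s),round(s["opening"],4),s["finger_force"])
claw.move_gripper(.06); rep("open")
p=np.array(env.read_state()["position"]); env.move_linear([p[0],p[1],.16],v=.2)
ms=[]
for i,y in enumerate((.08,.17)):
    env.move_to((.56,y,.33),R.from_quat(q0.as_quat()).as_quat()); env.dwell(.2)
    m=optics.camera_model("wrist"); im=optics.camera("wrist"); ms.append(m); cv2.imwrite(f"pics/v{i}.png",im)
    # project region of interest
    Rm=R.from_quat(m["orientation"]); 
    for X in (J(-.1387,.14,.079),J(0,0,.062),J(-.19,-.09,.059)):
        c=Rm.inv().apply(X-m["position"]); u=m["intrinsics"]@[c[0],-c[1],-c[2]]; print(i,(u/u[2])[:2].round(0))
pickle.dump(ms,open("ms2.pkl","wb")); rep("end")
a,b=cv2.imread("pics/v0.png"),cv2.imread("pics/v1.png")
cv2.imwrite("pics/v01.png",np.hstack([a,b])[::1,::1])
E
```

```text
open 9.46 [-0.1393  0.1409  0.0526] [-0.23 -0.15  0.19] 0.0601 0.0
0 [394.  55.]
0 [491. 218.]
0 [305. 271.]
1 [387. 153.]
1 [479. 291.]
1 [305. 337.]
end 11.99 [-0.2045  0.0918  0.33  ] [-0.16 -0.44 -0.13] 0.0601 0.0
```

```bash
python3 - <<'E'
import cv2,numpy as np
a,b=cv2.imread("pics/v0.png")[15:285,335:535],cv2.imread("pics/v1.png")[105:375,335:535]
cv2.imwrite("pics/v01.png",cv2.resize(np.hstack([a,b]),None,fx=2,fy=2,interpolation=cv2.INTER_CUBIC))
E
```

```text
(no output)
```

View pics/v01.png

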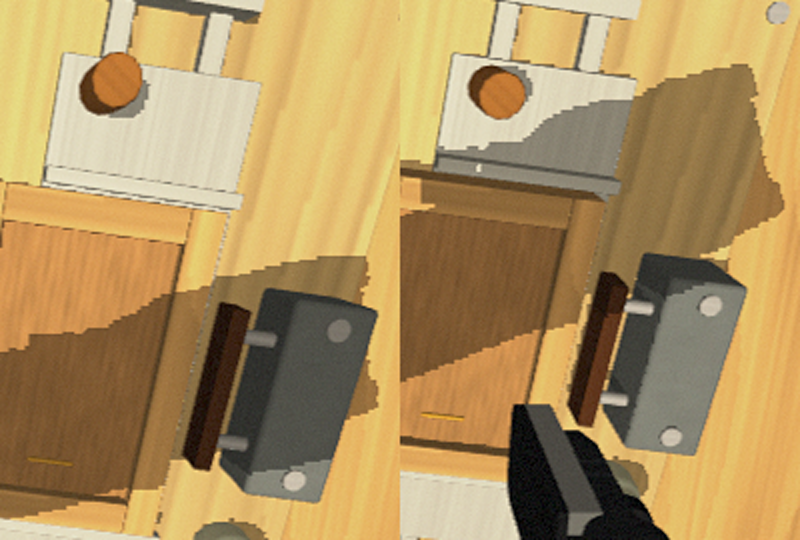

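Both views show the carriage in front of the backstop: knob at crop v0 (116,79) and v1 (102,93), screws (339,330),(294,481) and (311,306),(271,436), frame's far corner (228,210) and (207,200). Nothing else looks disturbed.

```bash
python3 - <<'E'
from h import *
import pickle
ms=pickle.load(open("ms2.pkl","rb"))
P={"knob":((116,79),(102,93)),"plL":((64,54),(54,53)),"plR":((261,84),(236,80)),"s1":((339,330),(311,306)),"s2":((294,481),(271,436)),"frFar":((228,210),(207,200)),"padL":((220,303),(206,272))}
for k,(a,b) in P.items():
    x,e=tri([(ms[0],a[0]/2+335,a[1]/2+15),(ms[1],b[0]/2+335,b[1]/2+105)]); print(k,x.round(4),np.round(e,4),loc(x).round(4))
E
```

```text
knob [0.6324 0.2082 0.073 ] [0.0002 0.0002] [-0.1386  0.1408  0.073 ]
plL [0.6132 0.2248 0.028 ] [0.0001 0.0001] [-0.1599  0.1546  0.028 ]
plR [0.7129 0.2106 0.032 ] [0.0003 0.0003] [-0.0592  0.1544  0.032 ]
s1 [0.7563 0.0914 0.0654] [0.0001 0.0001] [0.0004 0.0423 0.0654]
s2 [0.7476 0.0055 0.0588] [0. 0.] [ 0.0037 -0.044   0.0588]
frFar [0.6944 0.1503 0.0597] [0.0001 0.0001] [-0.0691  0.0921  0.0597]
padL [0.7054 0.1004 0.0332] [0.0014 0.0014] [-0.0513  0.0442  0.0332]
```

Vision puts the carriage within 1 mm of centred. A quick feel test at the knob should confirm it sits in the detent.

```bash
python3 - <<'E'
from station import env, claw, planner, optics
from h import *
def rep(t): s=env.read_state(); print(t,round(s["clock"],2),loc(s["position"]).round(4),F(s),round(s["opening"],4))
k=J(-.1392,.1405,0)
env.move_to(k+[0,0,.13],Q()); env.move_linear(k+[0,0,.052],v=.15)
claw.move_gripper(0.0,grasp_force=30); rep("grip")
p=np.array(env.read_state()["position"])
for d in (.0015,.003,.0015,0,-.0015,-.003,-.0015,0):
    env.move_linear(p+ey*d,v=.02); env.dwell(.1); rep(d)
claw.move_gripper(.06); rep("open")
env.move_linear(k+[0,0,.13],v=.2)
E
```

```text
grip 13.94 [-0.1396  0.1408  0.0533] [-5.54 -1.68  8.45] 0.023
0.0015 14.31 [-0.1397  0.1411  0.0534] [-2.49 -4.97  1.2 ] 0.0229
0.003 14.66 [-0.1397  0.1415  0.0533] [-3.73 -7.13  4.25] 0.0227
0.0015 15.01 [-0.1397  0.1414  0.0534] [-2.12 -6.36  3.5 ] 0.023
0 15.36 [-0.1397  0.141   0.0534] [-3.05 -1.68  1.79] 0.0228
-0.0015 15.71 [-0.1397  0.1403  0.0534] [-0.97  3.2   1.07] 0.023
-0.003 16.06 [-0.1397  0.1397  0.0534] [ 0.28  7.23 -2.4 ] 0.023
-0.0015 16.41 [-0.1397  0.1399  0.0534] [-1.45  5.17  0.94] 0.0234
0 16.76 [-0.1397  0.1404  0.0533] [-3.53 -1.04  3.78] 0.0228
open 17.2 [-0.1396  0.1407  0.0531] [-0.77 -0.34  0.6 ] 0.0603
```

The detent is clear: symmetric restoring force about 0.1407 in my frame, so the carriage is home. Now press, with the fingers closed and turned 90°.

```bash
python3 - <<'E'
from station import env, claw, planner, optics
from h import *
def rd():
    s=env.read_state(); return s,loc(s["position"]),F(s)
y=.0007
js=[planner.solve_ik(J(-.25,y,.16),Q(e)) for e in(90,-90)]; print([None if j is None else np.round(j,2) for j in js])
e=90 if js[1] is None or (js[0] is not None and abs(js[0][6])<abs(js[1][6])) else -90
claw.move_gripper(0.0,grasp_force=20)
env.move_to(J(-.25,y,.16),Q(e)); env.move_linear(J(-.25,y,.040),v=.15)
env.move_linear(J(-.225,y,.040),v=.1); env.dwell(.2); s,l,f0=rd(); print(e,s["clock"],l.round(4),f0,s["opening"])
x=-.225; 
while x<-.165:
    x+=.002; env.move_linear(J(x,y,.040),v=.03); env.dwell(.1); s,l,f=rd(); f=f-f0
    print(round(x,4),round(s["clock"],2),l.round(4),f.round(2))
    if f[0]<-8.5 or s["clock"]>36: break
E
```

```text
[array([ 0.14,  0.16, -0.43,  1.84,  0.07,  1.16,  1.11]), array([-0.31,  0.13,  0.06,  1.86, -0.01,  1.15, -1.96])]
90 21.3917 [-0.2255  0.0008  0.0401] [0.28 0.45 0.25] -0.00029386221305071513
-0.223 21.74 [-0.2231  0.0007  0.04  ] [-1.11 -0.56 -0.1 ]
-0.221 22.09 [-0.221   0.0007  0.04  ] [ 0.31 -0.88 -0.06]
-0.219 22.44 [-0.219   0.0007  0.04  ] [-0.1   0.23  0.33]
-0.217 22.79 [-0.217   0.0007  0.04  ] [ 0.13 -1.17 -0.44]
-0.215 23.14 [-0.215   0.0007  0.04  ] [-0.54 -0.11 -0.75]
-0.213 23.49 [-0.213   0.0007  0.04  ] [-0.12  0.28 -0.51]
-0.211 23.84 [-0.211   0.0007  0.04  ] [-0.06 -0.45 -0.65]
-0.209 24.19 [-0.2089  0.0007  0.04  ] [ 0.35 -0.34 -0.55]
-0.207 24.54 [-0.2071  0.0007  0.04  ] [-2.55 -0.76  0.26]
-0.205 24.89 [-0.2048  0.0007  0.04  ] [-0.94 -0.9  -0.57]
-0.203 25.24 [-0.2028  0.0007  0.04  ] [-0.4  -0.15 -0.67]
-0.201 25.59 [-0.2008  0.0007  0.04  ] [-0.76 -0.4  -1.04]
-0.199 25.94 [-0.1988  0.0007  0.04  ] [-0.19 -0.73 -0.87]
-0.197 26.29 [-0.1969  0.0007  0.04  ] [-0.86 -0.98 -0.2 ]
-0.195 26.64 [-0.195   0.0007  0.04  ] [-1.7   0.13  0.13]
-0.193 26.99 [-0.1933  0.0008  0.04  ] [-5.77  0.37  2.75]
-0.191 27.34 [-0.1917  0.0009  0.0399] [-7.65 -0.13  3.82]
-0.189 27.69 [-0.1903  0.0011  0.0399] [-10.31  -0.55   7.14]
```

Frame touched at about -0.207 and the pad at about -0.195. A vertical friction load of about 7 N is building on the fingers, which could tip the overhanging frame. I'll ease it by raising the fingers slightly, then go on with Fz regulated.

```bash
cat > press.py <<'E'
from station import env, claw, planner, optics
from h import *
y=.0007; f0=np.array([.28,.45,.25])
def rd(x,z):
    env.dwell(.1); S=[]
    for _ in range(3): S.append(env.read_state()); env.dwell(.03)
    s=S[-1]; f=np.mean([F(a) for a in S],0)-f0
    print(round(x,4),round(z,5),round(s["clock"],2),loc(s["position"]).round(4),f.round(2),np.round(s["wrist_torque"],2)); return f,s["clock"]
def go(x,z): env.move_linear(J(x,y,z),v=.02); return rd(x,z)
E
python3 - <<'E'
from press import *
x,z=-.189,.040
f,t=rd(x,z)
for _ in range(8):
    if abs(f[2])<1: break
    z+=np.clip(f[2]*.0001,-.0005,.0005); f,t=go(x,z)
cv2.imwrite("pics/side1.png",optics.camera("side")); cv2.imwrite("pics/scene1.png",optics.camera("scene"))
a=cv2.imread("pics/side1.png")[190:310,270:430]; b=cv2.imread("pics/scene1.png")[210:330,210:370]
cv2.imwrite("pics/p1.png",cv2.resize(np.vstack([a,b]),None,fx=2.5,fy=2.5,interpolation=cv2.INTER_CUBIC))
E
```

```text
-0.189 0.04 27.86 [-0.1903  0.0011  0.0399] [-10.86   0.5    6.5 ] [0.36 2.09 0.01]
-0.189 0.0405 28.31 [-0.1901  0.0009  0.04  ] [-6.9   0.81  1.41] [0.48 1.32 0.  ]
-0.189 0.04064 28.76 [-0.1901  0.001   0.04  ] [-6.17  0.56  0.11] [0.43 1.19 0.07]
```

View pics/p1.png

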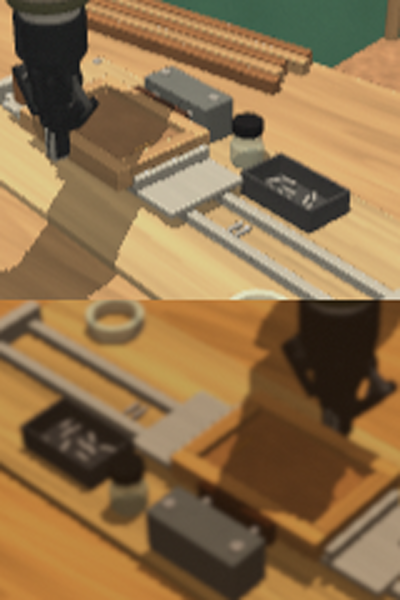

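The picture shows the frame flat, square to the pad and centred on the backstop, with the fingers at the middle of its near side. With Fz relieved, 6.2 N over about 4.5 mm fits the spring. Now on to about 10 mm.

```bash
python3 - <<'E'
from press import *
x,z=-.189,.04064
f=np.array([-6.2,0,0])
while f[0]>-10.6:
    x+=.0012; z+=.0003+np.clip(f[2]*.0001,-.0005,.0005); f,t=go(x,z)
    if t>40: break
for _ in range(3):
    if abs(f[2])<1: break
    z+=np.clip(f[2]*.0001,-.0005,.0005); f,t=go(x,z)
E
```

```text
-0.1878 0.04094 29.31 [-0.1891  0.0009  0.0401] [-5.96  0.66 -1.8 ] [ 0.52  1.19 -0.03]
-0.1866 0.04106 29.76 [-0.1882  0.0009  0.0401] [-6.84  1.22 -1.39] [0.52 1.41 0.01]
-0.1854 0.04122 30.21 [-0.1873  0.0009  0.0401] [-8.57  0.9  -1.14] [0.54 1.64 0.04]
-0.1842 0.04141 30.66 [-0.1864  0.0009  0.0402] [-9.6   1.43 -1.04] [0.55 1.86 0.06]
-0.183 0.0416 31.11 [-0.1856  0.0009  0.0402] [-10.41   0.82  -1.24] [0.56 2.11 0.05]
-0.1818 0.04178 31.56 [-0.1847  0.0009  0.0403] [-10.62   1.05  -1.63] [0.63 2.22 0.06]
-0.1818 0.04162 32.01 [-0.1846  0.0009  0.0401] [-10.99   0.73  -1.19] [ 0.59  2.25 -0.01]
-0.1818 0.0415 32.46 [-0.1847  0.0009  0.0401] [-11.17   1.06  -0.06] [0.61 2.34 0.  ]
```

```bash
python3 - <<'E'
from press import *
env.dwell(.5); rd(-.1818,.0415)
a=optics.camera("side")[190:310,270:430]; b=optics.camera("scene")[210:330,210:370]
cv2.imwrite("pics/p2.png",cv2.resize(np.vstack([a,b]),None,fx=2.5,fy=2.5,interpolation=cv2.INTER_CUBIC))
E
```

```text
-0.1818 0.0415 33.16 [-0.1846  0.0009  0.0401] [-11.04   0.67  -0.58] [0.57 2.37 0.  ]
```

View pics/p2.png

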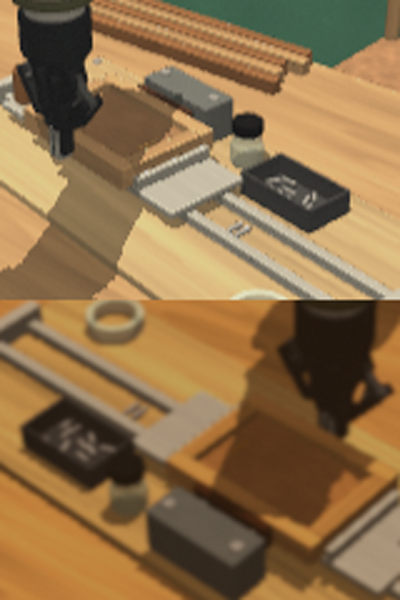

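The frame lies flat and square against the pad, which is pushed in. The jar, tray and tape are where they were, and the force is steady at about 11 N including sliding friction.

```bash
python3 -c "
from station import env
print(env.hand_in())"
```

```text
the job is handed in; nothing more can be done
None
```

I handed the job in with the carriage clicked home in front of the backstop and the fingers still holding the frame flat and square against the pad; they push with about 11 N, so I estimate roughly 10 N on the pad and 10 mm of travel.

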